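Clear the fuse out of the bulb changer and load the big globe

TASK

Someone has left the ceramic fuse standing in the mouth of the bulb changer head. Take it out and set it down, not drop it, inside the tin tray; then take the bigger of the two frosted globes from the two-hole wooden rack and, keeping it metal cap up, lower it into the changer head until it rests on the seat before letting go, so that it stands there upright.

Things in the scene. Friction and masses are not known exactly. Their poses are not given: they have to be found in the camera images.
- fuse_mid (a point): Centre (half-way up) of the round ceramic fuse: a loose white cylinder with a steel cap on each end, 30 mm in diameter, 84 mm long, about 110 g, z along its length. At the start it stands upright on the seat inside the changer head, up to 10 mm off the head's centre; its upper 44 mm stick out above the rim.
- globe_mid (a point): Centre (half-way up) of the bigger frosted globe: loose, white, 108 mm tall, 70 g, standing cap up (z up). Flat glass end 32 mm across below, 60 mm wide at 26 to 45 mm up, tapering to 29 mm at 80 mm; above that a round metal cap 27 mm wide, 28 mm long: grip it. Stands in a well (64 mm wide, 20 deep) of a fixed wooden rack, 25 mm high; 100 mm away is a smaller globe, 48 mm wide, 78 tall.
- head_seat (a point): Centre of the seat (flat inner floor) of the bulb changer head: a grey round cup with steel spring strips outside, mouth up, fixed in a square wooden holder (84 mm); z up. The seat is 54 mm above the table and 70 mm across; the cup flares to 92 mm inside (106 mm outside) at its rim, 40 mm above the seat. It does not move.
- tray: Open rectangular tin tray fixed on the table, 160 mm (its x) by 130 mm (its y), walls 3 mm thick and 25 mm high, floor 3 mm thick; its origin is the centre of its underside, on the table. Empty.

How it is judged:
By the outcome, as a careful person would: the job done as asked, in the order asked, and still so for the second after the job is handed in, with the robot touching nothing.
It also fails if it takes over 64 s, if anything falls off the work surface, if the arm or the gripper's body presses on something with over 40 N, if the wrist force passes 120 N, or if a joint passes its speed limit or range.

ROBOT

A 7-joint arm with a two-finger parallel gripper is mounted at the origin on the work surface. World frame = base frame: x ahead of the robot, y to its left, z up, the work surface at z = 0. Lengths are in m, angles in rad, forces in N, time in s.
With the tool pointing down it reaches from about 0.425 to 0.875 m from the base axis. Payload 8.4 kg.
Tool frame: the origin (TCP) lies on the centre line of the jaws, within the pads' length; the fingertips stand 11 mm ahead of it and the grasp point (between the pads) lies 8 mm behind it; z points along the fingers, y is the direction in which the jaws open and shut (so a half turn about z gives the same grasp; the last joint's range is limited). The gripper opens to 87 mm and grips with 3 to 60 N. Pads are 19 mm wide; open, the fingers measure 117 mm over their backs; the gripper's body (75 mm by 190 mm) begins 51 mm behind the grasp point.
Start: joints at [1.122, 0.333, 0.04, 1.465, -0.013, 1.343, -0.059], TCP at [0.223, -0.611, 0.234] pointing down, gripper open.
Joint ranges: [-2.58, 2.58], [-0.38, 2.09], [-1.3, 1.39], [0.25, 2.4], [-1.5, 4.64], [0.08, 2.09], [-2.65, 2.65]. Speed limits (rad/s): [2.22, 2.22, 2.79, 2.79, 3.14, 3.14, 3.14].

INTERFACE

Orientations are given as [roll, pitch, yaw] about the fixed x, y, z axes, in that order (R = Rz(yaw) Ry(pitch) Rx(roll)).
In Python, from cell import bot, imaging gives the robot as it stands.
- The arm moves only by the tool carry_out, never from a script. Its argument "steps" is a list of rows, each an object with "grip": the gripper command: -1 is shut, 1 is fully open, values between are in proportion; "xyz": the shift along the tool's x, y, z in cm, a list of three; "angular": the turn, a rotation vector about the tool's x, y, z in degrees, a list of three. A call has 1 to 5 rows; each row shifts and turns the commanded pose from where the row before left it, along the tool's axes as they then stand; what a row does not reach is not made up. A row lasts 1/10 s, in which the tool goes at most 50 mm and 8.59 degrees, less where a joint would pass 70% of its speed; a pose out of reach is approached as far as the arm can. A call is refused whole if a number of a shift passes 5 or a number of a turn 8.59, either way. A call with a gripper value outside its range is refused whole. The fingers move at their own pace and stop on an object; "newtons" is the grip in N (left out, the last holds). Time passes only in rows, so rows that do not move let the fingers close. It gives the time, the measured TCP pose, the force and the opening at its end, in the units of the state.
- bot.read_state(): the state, without advancing time (a new reading comes with each control period).
- imaging.capture(name): name is "scene" or "top" or "wrist"; returns the picture (384x512x3 uint8, blue, green, red); there is no depth.
- imaging.camera_model(name): a dict with "K" (3x3 intrinsics, pixels), "R" (3x3) and "t" (3): a world point X has camera coordinates R X + t; the wrist camera has in their place "T_tool_cam" (4x4, takes a point from camera to tool coordinates, whose origin is the TCP and whose axes are the flange's). Camera axes: x right, y down, z forward; pixel columns grow to the right and rows downward; lengths in m; the calibration is good to about 2 mm. A picture is of the moment at which its call begins: read the wrist's pose just before it. camera_model takes no time and is no camera call.
- bot.hand_in(): hands the job in, once; it reports no verdict.
The state is a dict: "clock": time; "joint_positions": joint angles; "dq": joint speeds; "joint_torque": joint torques, N m; "tcp_pos": TCP position; "ee_rot": TCP orientation; "force": force on the tool from outside, world axes, zero at the start; "ft_torque": the same for the moment, N m; "opening": opening from 0.0 (shut) to 1.0 (fully open).
Only numpy, scipy, OpenCV 4.12 (cv2) and the standard library are available. Lean on these libraries where they do the work, as an engineer would, in place of code of your own. Each camera call takes 0.05 s, during which the arm holds its last target.

## Working session

There is one attempt and no reset: what is moved stays moved. The work goes in short steps, Python scripts to look and compute and a tool call to move; the robot and the scene stay as the last step left them, time stands still between calls to the robot, and variables do not carry over. Pictures are saved under pics/ and viewed, and the job is handed in when it is done.

Besides the shell and the picture viewer there is one more tool, called after ">>>" as name([rows], argument=value, ...), one row to a line, values as JSON. carry_out: Moves the arm, as the interface text tells. Its arguments: {"type":"object","properties":{"steps":{"type":"array"},"newtons":{"type":"number"}},"required":["steps"]}

```bash
ls; mkdir -p pics; python3 - <<'E'
from cell import bot, imaging
import cv2
print(bot.read_state())
for n in("scene","top","wrist"):
    im=imaging.capture(n); cv2.imwrite(f"pics/{n}0.png",im)
    print(n,imaging.camera_model(n))
E
```

```text
pics
{'clock': 0.0, 'joint_positions': array([ 1.12182002,  0.33390358,  0.03989633,  1.46629194, -0.01341803,
        1.3432775 , -0.05848775]), 'dq': array([-0.00023986, -0.00016324,  0.00174447,  0.00024028, -0.00091764,
        0.00056855, -0.00103015]), 'joint_torque': array([-1.05661311e-03, -6.56364083e+01,  1.33422442e+00, -4.03807104e+01,
       -5.97867114e-02,  4.46645077e-02,  1.92856351e-04]), 'tcp_pos': array([ 0.22255716, -0.61022779,  0.23265418]), 'ee_rot': array([-3.13998168e+00,  9.92974437e-05,  3.49745766e-01]), 'force': array([-0.362142  ,  0.65756317,  0.16470271]), 'ft_torque': array([ 0.0162115 , -0.00077388,  0.04411637]), 'opening': 0.9952924982278466}
scene {'K': array([[367.46339275,   0.        , 256.7939803 ],
       [  0.        , 367.46339275, 193.69943993],
       [  0.        ,   0.        ,   1.        ]]), 'R': array([[-0.84509359,  0.53442584, -0.01434747],
       [ 0.35965686,  0.5484637 , -0.75487384],
       [-0.39555502, -0.6430992 , -0.65571308]]), 't': array([ 0.48183746, -0.14793144,  1.05477001])}
top {'K': array([[374.27130317,   0.        , 250.33842582],
       [  0.        , 374.27130317, 197.46441385],
       [  0.        ,   0.        ,   1.        ]]), 'R': array([[-0.00311234, -0.99994264,  0.01024883],
       [-0.98761167,  0.00146571, -0.15691096],
       [ 0.15688693, -0.01061023, -0.98755957]]), 't': array([-0.01114706,  0.57689254,  0.89995779])}
wrist {'K': array([[307.91040964,   0.        , 261.56944482],
       [  0.        , 307.91040964, 190.29207974],
       [  0.        ,   0.        ,   1.        ]]), 'T_tool_cam': array([[ 2.38140291e-04, -9.59751553e-01, -2.80850317e-01,
         7.66648370e-02],
       [ 9.99999917e-01,  1.35421907e-04,  3.85147815e-04,
         1.15559688e-03],
       [-3.31612928e-04, -2.80850385e-01,  9.59751505e-01,
        -1.52417299e-01],
       [ 0.00000000e+00,  0.00000000e+00,  0.00000000e+00,
         1.00000000e+00]])}
```

View pics/scene0.png

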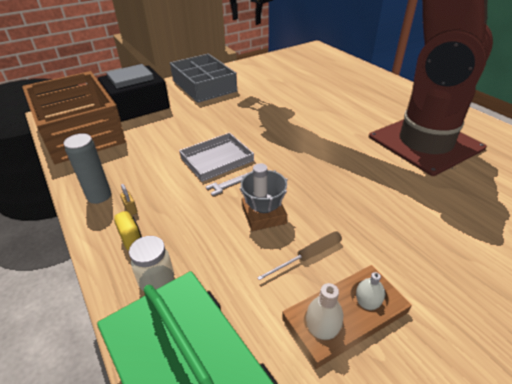

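View pics/top0.png

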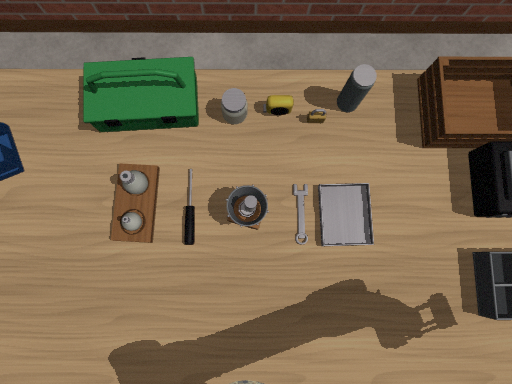

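View pics/wrist0.png

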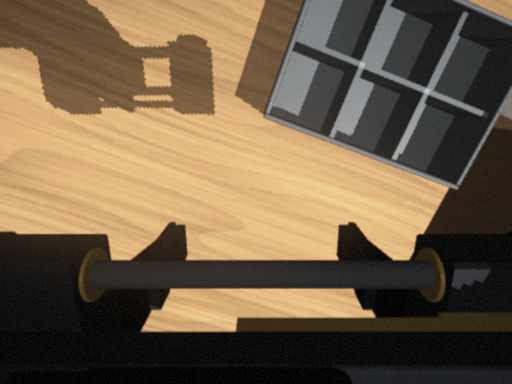

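```bash
cat > h.py <<'E'
from cell import bot, imaging
import cv2, numpy as np
from scipy.spatial.transform import Rotation as Rn
def cam(n,st=None):
    m=imaging.camera_model(n)
    K=m["K"]
    if n=="wrist":
        T=m["T_tool_cam"]; Rt=Rn.from_euler("xyz",st["ee_rot"]).as_matrix()
        Rwc=Rt@T[:3,:3]; c=Rt@T[:3,3]+st["tcp_pos"]
    else:
        Rwc=m["R"].T; c=-Rwc@m["t"]
    return K,Rwc,c
def ray(C,px):
    K,R,c=C
    d=R@np.linalg.solve(K,[px[0],px[1],1.]); return c,d/np.linalg.norm(d)
def onz(C,px,z):
    c,d=ray(C,px); return c+d*(z-c[2])/d[2]
def proj(C,X):
    K,R,c=C; p=K@(R.T@(np.array(X)-c)); return p[:2]/p[2]
def two(r1,r2):
    (a,u),(b,v)=r1,r2
    s=np.linalg.lstsq(np.c_[u,-v],b-a,rcond=None)[0]
    p,q=a+u*s[0],b+v*s[1]; return (p+q)/2,np.linalg.norm(p-q)
E
python3 - <<'E'
import cv2,numpy as np
t=cv2.imread("pics/top0.png"); s=cv2.imread("pics/scene0.png")
def z(im,x,y,w,h,f): return cv2.resize(im[y:y+h,x:x+w],None,fx=f,fy=f,interpolation=cv2.INTER_CUBIC)
a=np.hstack([z(t,105,155,60,95,6),z(t,215,170,70,95,6)])
cv2.imwrite("pics/tz.png",a); print(a.shape)
b=np.hstack([z(s,230,150,70,90,5),z(s,290,265,80,90,5)])
cv2.imwrite("pics/sz.png",b)
E
```

```text
(570, 780, 3)
```

View pics/tz.png

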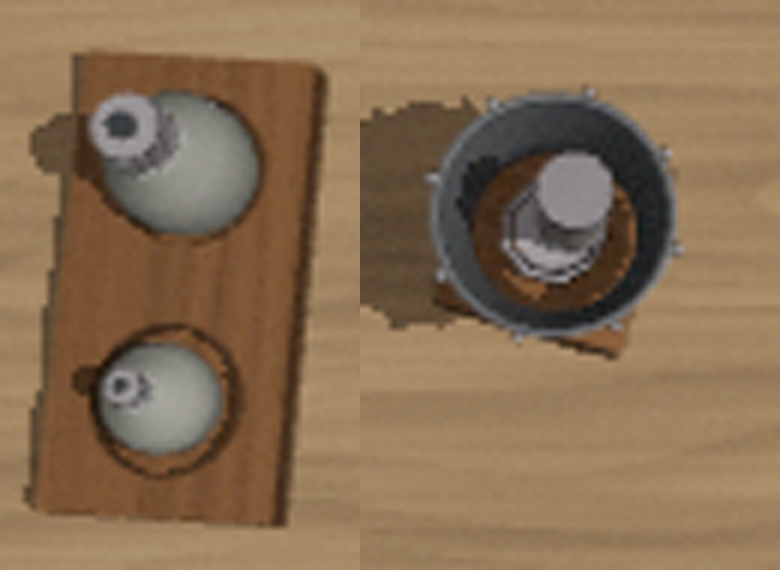

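View pics/sz.png

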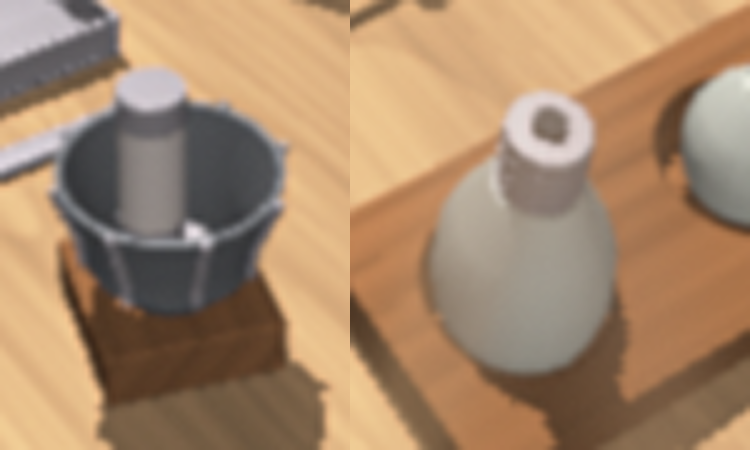

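```bash
python3 - <<'E'
from h import *
T=cam("top");S=cam("scene")
o=.4
for n,a,b,z in [("fuse",(250.9-o,201.6-o),(260.2-o,167.6-o),.138),("rim",(247.2-o,205.8-o),(264.2-o,184.6-o),.094),("globe",(125.5-o,175.8-o),(329.4-o,290.6-o),.113)]:
    print(n,onz(T,a,z).round(4),onz(S,b,z).round(4),two(ray(T,a),ray(S,b)))
t=cv2.imread("pics/top0.png")
for p in [(320,184),(368,183),(372,245),(322,246)]: print(onz(T,p,.025).round(4))
p=[onz(T,p,.025) for p in [(320,184),(368,183),(372,245),(322,246)]]
print(np.mean(p,0))
s=bot.read_state(); print(s["ee_rot"])
cv2.imwrite("pics/trz.png",cv2.resize(t[170:260,285:385],None,fx=7,fy=6))
E
```

```text
fuse [ 0.5536 -0.0118  0.138 ] [ 0.5579 -0.0043  0.138 ] (array([ 0.55400291, -0.01152844,  0.13199072]), np.float64(0.0011926234402391748))
rim [ 0.55   -0.0034  0.094 ] [0.5516 0.0009 0.094 ] (array([ 0.54991794, -0.00302991,  0.09066455]), np.float64(0.001375392618273605))
globe [0.6193 0.2834 0.113 ] [0.6192 0.284  0.113 ] (array([0.61920274, 0.28368747, 0.1126272 ]), np.float64(0.00044220360478527314))
[ 0.6153 -0.1941  0.025 ]
[ 0.6179 -0.3195  0.025 ]
[ 0.4575 -0.3213  0.025 ]
[ 0.4553 -0.194   0.025 ]
[ 0.53648619 -0.25721942  0.025     ]
[-3.14034211e+00  9.43558884e-05  3.49804887e-01]
```

View pics/trz.png

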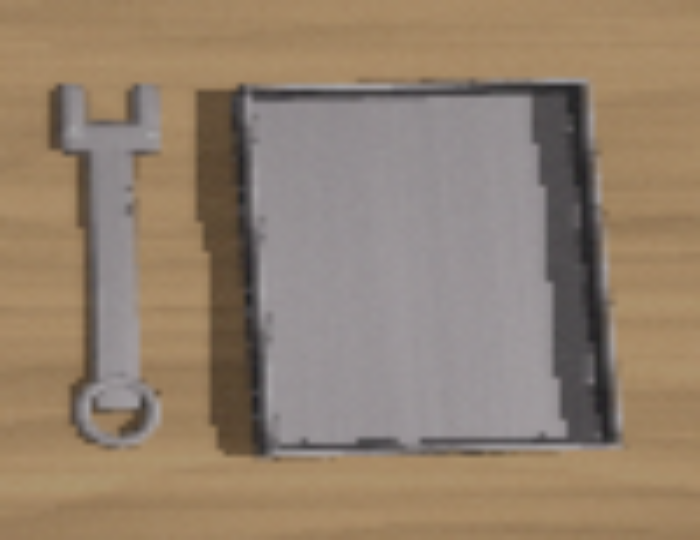

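The top view shows the rack with the big globe's cap at (125,175), the head rim centre at (247,205), the fuse top at (250,201) and the tray over (320–372, 184–246). The sizes and heights agree with the ones given. I'll move toward the fuse.

>>> carry_out([
  {"grip": 1,"xyz": [2,-1.8,0],"angular": [0,0,0]},
  {"grip": 1,"xyz": [3.5,-3.1,0],"angular": [0,0,0]},
  {"grip": 1,"xyz": [3.5,-3.1,0],"angular": [0,0,0]},
  {"grip": 1,"xyz": [3.5,-3.1,0],"angular": [0,0,0]},
  {"grip": 1,"xyz": [3.5,-3.1,0],"angular": [0,0,0]},
], newtons=20)

```text
clock: 0.65
tcp_pos: [0.3249, -0.4206, 0.2334]
ee_rot: [-3.141, 0.0, 0.35]
force: [1.7, -0.4, 1.0]
opening: 1.001
```

>>> carry_out([
  {"grip": 1,"xyz": [3.5,-3.1,0],"angular": [0,0,0]},
  {"grip": 1,"xyz": [3.5,-3.1,0],"angular": [0,0,0]},
  {"grip": 1,"xyz": [3.5,-3.1,0],"angular": [0,0,0]},
  {"grip": 1,"xyz": [3.5,-3.1,0],"angular": [0,0,0]},
  {"grip": 1,"xyz": [3.5,-3.1,0],"angular": [0,0,0]},
])

```text
clock: 1.15
tcp_pos: [0.4361, -0.215, 0.2336]
ee_rot: [3.141, 0.0, 0.35]
force: [1.8, -0.8, 0.1]
opening: 1.001
```

>>> carry_out([
  {"grip": 1,"xyz": [3.5,-3.0,0],"angular": [0,0,0]},
  {"grip": 1,"xyz": [3.5,-3.0,0],"angular": [0,0,0]},
  {"grip": 1,"xyz": [3.5,-3.0,0],"angular": [0,0,0]},
  {"grip": 1,"xyz": [3.5,-3.0,0],"angular": [0,0,0]},
  {"grip": 1,"xyz": [2.2,-2.2,0],"angular": [0,0,0]},
])

```text
clock: 1.65
tcp_pos: [0.5401, -0.0245, 0.2335]
ee_rot: [-3.141, -0.001, 0.352]
force: [0.1, 0.9, 0.3]
opening: 0.999
```

>>> carry_out([
  {"grip": 1,"xyz": [1,-0.5,0],"angular": [0,0,0]},
  {"grip": 1,"xyz": [0.5,-0.3,0],"angular": [0,0,0]},
  {"grip": 1,"xyz": [0,0,0],"angular": [0,0,0]},
  {"grip": 1,"xyz": [0,0,0],"angular": [0,0,0]},
])

```text
clock: 2.05
tcp_pos: [0.5502, -0.0169, 0.2334]
ee_rot: [3.141, 0.001, 0.348]
force: [1.1, 0.4, -0.2]
opening: 1.001
```

```bash
python3 - <<'E'
from h import *
s=bot.read_state(); im=imaging.capture("wrist"); cv2.imwrite("pics/w1.png",im)
C=cam("wrist",s); print(s["tcp_pos"],s["ee_rot"],s["joint_positions"].round(2)); print(proj(C,[.554,-.0115,.138]),proj(C,[.55,-.003,.094]))
E
```

```text
[ 0.55017401 -0.01689896  0.23338812] [3.14129465e+00 6.90148421e-04 3.47691943e-01] [ 0.4   0.17 -0.51  1.69  0.09  1.31 -1.34]
[255.52814049 188.74630008] [246.76135308 177.11317588]
```

View pics/w1.png

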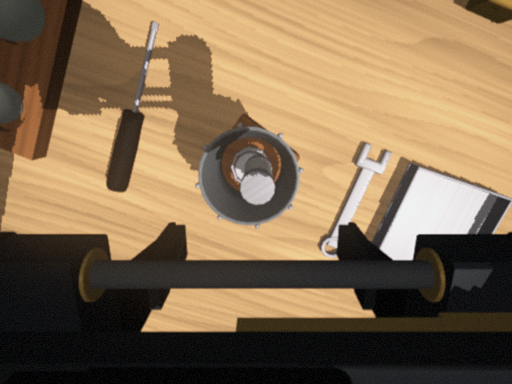

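```bash
python3 - <<'E'
from h import *
s=bot.read_state();C=cam("wrist",s);im=cv2.imread("pics/w1.png")
cv2.imwrite("pics/w1z.png",cv2.resize(im[115:235,190:310],None,fx=5,fy=5,interpolation=2))
print(onz(C,(258,188.5),.138),onz(C,(250,174),.094))
E
```

```text
[ 0.55485499 -0.01338968  0.138     ] [ 0.55397387 -0.00495331  0.094     ]
```

View pics/w1z.png

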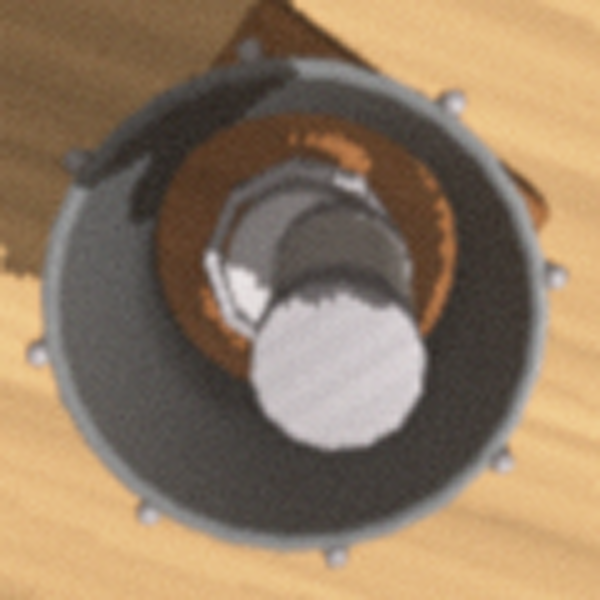

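```bash
python3 - <<'E'
from h import *
s=bot.read_state();C=cam("wrist",s)
print(onz(C,(257.4,188.),.138),onz(C,(248.3,175.4),.094),onz(C,(250.9,165.2),.054))
f=np.array([.5545,-.0125,0])-s["tcp_pos"]; print(Rn.from_euler("xyz",s["ee_rot"]).inv().apply(f))
E
```

```text
[ 0.55509373 -0.0127705   0.138     ] [ 0.55208953 -0.00385971  0.094     ] [ 0.55424155 -0.00440795  0.054     ]
[ 0.00574668 -0.0027427   0.23346056]
```

>>> carry_out([
  {"grip": 1,"xyz": [0.6,-0.3,2],"angular": [0,0,0]},
  {"grip": 1,"xyz": [0,0,3],"angular": [0,0,0]},
  {"grip": 1,"xyz": [0,0,3],"angular": [0,0,0]},
  {"grip": 1,"xyz": [0,0,2.4],"angular": [0,0,0]},
  {"grip": 1,"xyz": [0,0,1.3],"angular": [0,0,0]},
])

```text
clock: 2.6
tcp_pos: [0.5538, -0.0118, 0.1146]
ee_rot: [-3.141, 0.002, 0.348]
force: [0.3, -0.3, -0.4]
opening: 1.002
```

>>> carry_out([
  {"grip": 1,"xyz": [0,0,0],"angular": [0,0,0]},
  {"grip": 1,"xyz": [0,0,0],"angular": [0,0,0]},
])

```text
clock: 2.8
tcp_pos: [0.5556, -0.0108, 0.1175]
ee_rot: [3.141, -0.001, 0.349]
force: [-0.8, 0.7, -0.1]
opening: 1.001
```

```bash
python3 - <<'E'
from h import *
s=bot.read_state(); im=imaging.capture("wrist"); im2=imaging.capture("scene")
cv2.imwrite("pics/w2.png",np.vstack([cv2.resize(im[90:384,100:420],None,fx=1,fy=1),cv2.resize(im2[110:230,220:330],(320,300))]))
E
```

```text
(no output)
```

View pics/w2.png

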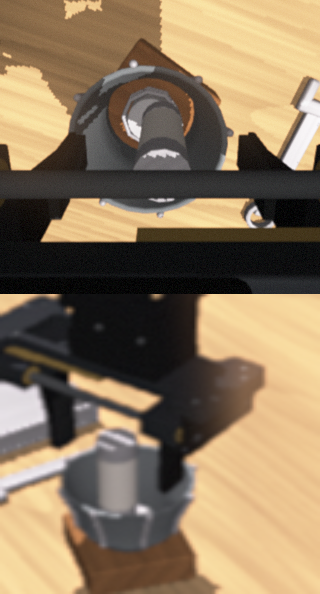

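The fuse stands between the jaws, roughly centred, and the fingertips are above the rim. Closing.

>>> carry_out([
  {"grip": -0.1,"xyz": [0,0,0],"angular": [0,0,0]},
  {"grip": -0.3,"xyz": [0,0,0],"angular": [0,0,0]},
  {"grip": -0.5,"xyz": [0,0,0],"angular": [0,0,0]},
  {"grip": -1,"xyz": [0,0,0],"angular": [0,0,0]},
  {"grip": -1,"xyz": [0,0,0],"angular": [0,0,0]},
], newtons=20)

```text
clock: 3.4
tcp_pos: [0.5552, -0.0104, 0.1166]
ee_rot: [3.142, -0.0, 0.35]
force: [0.2, 0.2, 0.1]
opening: 0.627
```

>>> carry_out([
  {"grip": -1,"xyz": [0,0,0],"angular": [0,0,0]},
  {"grip": -1,"xyz": [0,0,0],"angular": [0,0,0]},
  {"grip": -1,"xyz": [0,0,0],"angular": [0,0,0]},
])

```text
clock: 3.7
tcp_pos: [0.5551, -0.0103, 0.1165]
ee_rot: [-3.142, 0.0, 0.35]
force: [0.4, -0.5, 0.4]
opening: 0.354
```

>>> carry_out([
  {"grip": -1,"xyz": [0,0,0],"angular": [0,0,0]},
  {"grip": -1,"xyz": [0,0,-0.5],"angular": [0,0,0]},
  {"grip": -1,"xyz": [0,0,-1.5],"angular": [0,0,0]},
  {"grip": -1,"xyz": [0,0,-2.5],"angular": [0,0,0]},
  {"grip": -1,"xyz": [0,0,-2.5],"angular": [0,0,0]},
])

```text
clock: 4.2
tcp_pos: [0.5551, -0.0102, 0.1884]
ee_rot: [-3.141, -0.0, 0.35]
force: [0.8, 0.0, -1.6]
opening: 0.338
```

>>> carry_out([
  {"grip": -1,"xyz": [0,0,-1.5],"angular": [0,0,0]},
  {"grip": -1,"xyz": [0,0,-0.5],"angular": [0,0,0]},
  {"grip": -1,"xyz": [0,0,0],"angular": [0,0,0]},
  {"grip": -1,"xyz": [0,0,0],"angular": [0,0,0]},
])

```text
clock: 4.6
tcp_pos: [0.5546, -0.0104, 0.2056]
ee_rot: [-3.141, 0.001, 0.35]
force: [0.3, 0.3, -1.8]
opening: 0.339
```

```bash
python3 - <<'E'
from h import *
s=bot.read_state(); im=imaging.capture("scene")
cv2.imwrite("pics/s3.png",cv2.resize(im[60:240,180:340],None,fx=3,fy=3))
f=np.array([.536,-.257,0])-s["tcp_pos"]; print(s["tcp_pos"],s["force"],s["opening"],Rn.from_euler("xyz",s["ee_rot"]).inv().apply(f))
E
```

```text
[ 0.554627   -0.01044667  0.20558196] [ 0.28711885  0.31740667 -1.82654429] 0.3391956777829022 [-0.10171156  0.22535774  0.20559207]
```

View pics/s3.png

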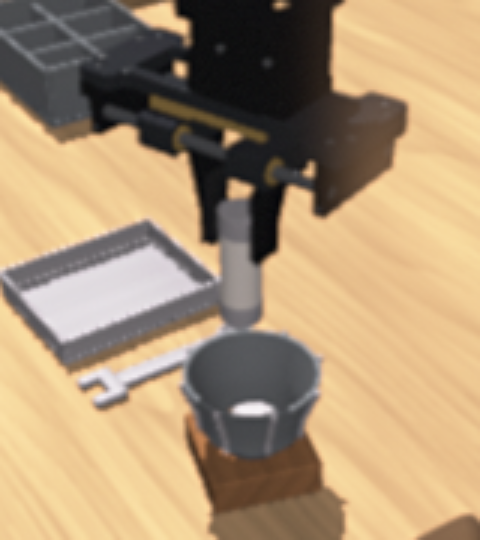

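The fuse is held upright and clear of the rim. Moving it over the tray.

>>> carry_out([
  {"grip": -1,"xyz": [-0.7,1.5,0],"angular": [0,0,0]},
  {"grip": -1,"xyz": [-1.3,3,0],"angular": [0,0,0]},
  {"grip": -1,"xyz": [-1.7,3.5,0],"angular": [0,0,0]},
  {"grip": -1,"xyz": [-1.7,3.5,0],"angular": [0,0,0]},
  {"grip": -1,"xyz": [-1.7,3.5,0],"angular": [0,0,0]},
])

```text
clock: 5.15
tcp_pos: [0.539, -0.1769, 0.2054]
ee_rot: [-3.14, 0.001, 0.35]
force: [0.8, -0.6, -0.7]
opening: 0.337
```

>>> carry_out([
  {"grip": -1,"xyz": [-1.4,3.5,0],"angular": [0,0,0]},
  {"grip": -1,"xyz": [-1.0,2.5,1],"angular": [0,0,0]},
  {"grip": -1,"xyz": [-0.7,1.5,2],"angular": [0,0,0]},
  {"grip": -1,"xyz": [0,0,3],"angular": [0,0,0]},
  {"grip": -1,"xyz": [0,0,3],"angular": [0,0,0]},
])

```text
clock: 5.65
tcp_pos: [0.5357, -0.2574, 0.1145]
ee_rot: [-3.141, 0.001, 0.348]
force: [0.9, 0.4, -2.1]
opening: 0.339
```

>>> carry_out([
  {"grip": -1,"xyz": [0,0,2.5],"angular": [0,0,0]},
  {"grip": -1,"xyz": [0,0,1.2],"angular": [0,0,0]},
  {"grip": -1,"xyz": [0,0,0],"angular": [0,0,0]},
  {"grip": -1,"xyz": [0,0,0],"angular": [0,0,0]},
])

```text
clock: 6.05
tcp_pos: [0.5369, -0.2567, 0.0802]
ee_rot: [3.141, -0.0, 0.35]
force: [-0.1, -0.6, -0.3]
opening: 0.34
```

>>> carry_out([
  {"grip": -1,"xyz": [0,0,0.6],"angular": [0,0,0]},
  {"grip": -1,"xyz": [0,0,0.4],"angular": [0,0,0]},
  {"grip": -1,"xyz": [0,0,0.2],"angular": [0,0,0]},
  {"grip": -1,"xyz": [0,0,0],"angular": [0,0,0]},
  {"grip": -1,"xyz": [0,0,0],"angular": [0,0,0]},
])

```text
clock: 6.55
tcp_pos: [0.5378, -0.2574, 0.0701]
ee_rot: [3.139, -0.002, 0.35]
force: [-3.0, 1.2, 14.0]
opening: 0.335
```

>>> carry_out([
  {"grip": -1,"xyz": [0,0,0.1],"angular": [0,0,0]},
  {"grip": -1,"xyz": [0,0,0],"angular": [0,0,0]},
  {"grip": -1,"xyz": [0,0,0],"angular": [0,0,0]},
])

```text
clock: 6.85
tcp_pos: [0.5382, -0.2575, 0.07]
ee_rot: [3.138, -0.003, 0.35]
force: [-5.5, 1.9, 22.0]
opening: 0.339
```

>>> carry_out([
  {"grip": -1,"xyz": [0,0,0.1],"angular": [0,0,0]},
  {"grip": -1,"xyz": [0,0,0],"angular": [0,0,0]},
  {"grip": -1,"xyz": [0,0,0],"angular": [0,0,0]},
])

```text
clock: 7.15
tcp_pos: [0.5388, -0.2574, 0.0697]
ee_rot: [3.137, -0.004, 0.35]
force: [-6.2, 2.2, 25.1]
opening: 0.339
```

>>> carry_out([
  {"grip": -1,"xyz": [0,0,-0.2],"angular": [0,0,0]},
  {"grip": -1,"xyz": [0,0,-0.1],"angular": [0,0,0]},
  {"grip": -1,"xyz": [0,0,0],"angular": [0,0,0]},
])

```text
clock: 7.45
tcp_pos: [0.5375, -0.2573, 0.0698]
ee_rot: [3.14, -0.002, 0.35]
force: [0.3, 0.2, 8.9]
opening: 0.339
```

```bash
python3 - <<'E'
from h import *
s=bot.read_state(); im=imaging.capture("scene")
cv2.imwrite("pics/s4.png",cv2.resize(im[80:220,150:300],None,fx=4,fy=4))
print(s["tcp_pos"],s["ee_rot"],s["force"],s["opening"])
E
```

```text
[ 0.5375057  -0.25727215  0.06978001] [ 3.13955083e+00 -1.87933821e-03  3.49605281e-01] [0.26472982 0.21956729 8.87993479] 0.3391904128151636
```

View pics/s4.png

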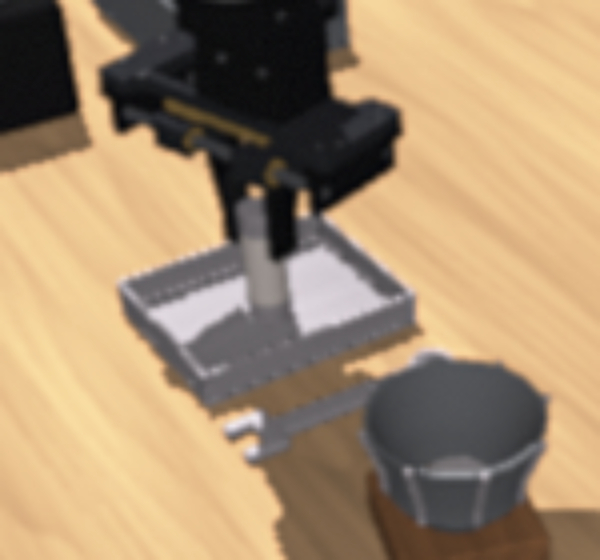

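The fuse stands upright on the tray floor, and the contact force is 9 N. I'll ease off slightly and open gradually.

>>> carry_out([
  {"grip": -1,"xyz": [0,0,-0.1],"angular": [0,0,0]},
  {"grip": -0.25,"xyz": [0,0,0],"angular": [0,0,0]},
  {"grip": -0.2,"xyz": [0,0,0],"angular": [0,0,0]},
  {"grip": 0,"xyz": [0,0,0],"angular": [0,0,0]},
  {"grip": 0.5,"xyz": [0,0,0],"angular": [0,0,0]},
])

```text
clock: 8.0
tcp_pos: [0.5362, -0.2565, 0.0692]
ee_rot: [-3.141, 0.0, 0.35]
force: [-0.0, 0.0, 1.0]
opening: 0.503
```

>>> carry_out([
  {"grip": 0.8,"xyz": [0,0,0],"angular": [0,0,0]},
  {"grip": 1,"xyz": [0,0,0],"angular": [0,0,0]},
  {"grip": 1,"xyz": [0,0,0],"angular": [0,0,0]},
  {"grip": 1,"xyz": [0,0,0],"angular": [0,0,0]},
])

```text
clock: 8.4
tcp_pos: [0.5364, -0.2567, 0.0696]
ee_rot: [-3.142, -0.0, 0.35]
force: [-0.5, 0.3, -0.1]
opening: 0.862
```

>>> carry_out([
  {"grip": 1,"xyz": [0,0,-1.5],"angular": [0,0,0]},
  {"grip": 1,"xyz": [0,0,-3],"angular": [0,0,0]},
  {"grip": 1,"xyz": [0,0,-4],"angular": [0,0,0]},
  {"grip": 1,"xyz": [0,0,-4],"angular": [0,0,0]},
  {"grip": 1,"xyz": [0,0,-4],"angular": [0,0,0]},
])

```text
clock: 8.9
tcp_pos: [0.5363, -0.2565, 0.2376]
ee_rot: [3.141, -0.001, 0.35]
force: [0.5, -0.5, -0.5]
opening: 1.001
```

```bash
python3 - <<'E'
from h import *
s=bot.read_state(); im=imaging.capture("scene")
cv2.imwrite("pics/s5.png",cv2.resize(im[60:220,150:300],None,fx=3,fy=3))
print(s["tcp_pos"],s["force"],s["opening"], s["joint_positions"].round(2))
f=np.array([.6192,.2836,0])-s["tcp_pos"]; print(Rn.from_euler("xyz",s["ee_rot"]).inv().apply(f))
E
```

```text
[ 0.53631692 -0.25646124  0.23757073] [ 0.4502808  -0.49342471 -0.52838666] 1.0008262841219537 [ 0.67  0.24 -0.35  1.59  0.09  1.33 -0.92]
[ 0.26284184 -0.47905958  0.23746934]
```

View pics/s5.png

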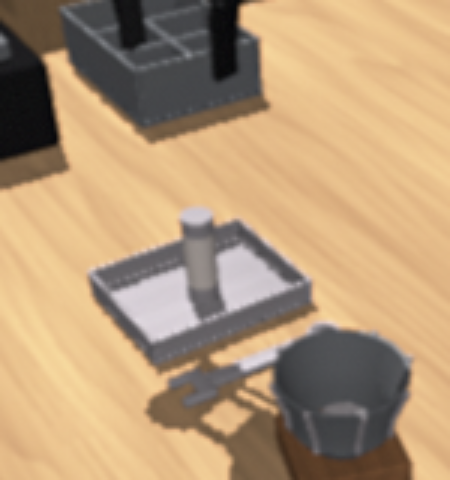

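The fuse stands in the middle of the tray and the gripper is clear. Next, the big globe.

>>> carry_out([
  {"grip": 1,"xyz": [1.1,-2,0],"angular": [0,0,0]},
  {"grip": 1,"xyz": [2.2,-4,0],"angular": [0,0,0]},
  {"grip": 1,"xyz": [2.2,-4,0],"angular": [0,0,0]},
  {"grip": 1,"xyz": [2.2,-4,0],"angular": [0,0,0]},
  {"grip": 1,"xyz": [2.2,-4,0],"angular": [0,0,0]},
])

```text
clock: 9.45
tcp_pos: [0.5678, -0.0519, 0.2358]
ee_rot: [3.141, -0.001, 0.35]
force: [0.1, 0.4, -0.6]
opening: 1.002
```

>>> carry_out([
  {"grip": 1,"xyz": [2.2,-4,0],"angular": [0,0,0]},
  {"grip": 1,"xyz": [2.2,-4,0],"angular": [0,0,0]},
  {"grip": 1,"xyz": [2.2,-4,0],"angular": [0,0,0]},
  {"grip": 1,"xyz": [2.2,-4,0],"angular": [0,0,0]},
  {"grip": 1,"xyz": [2.2,-4,0],"angular": [0,0,0]},
])

```text
clock: 9.95
tcp_pos: [0.6027, 0.1737, 0.2358]
ee_rot: [3.141, -0.001, 0.349]
force: [-0.1, -0.8, -0.3]
opening: 1.0
```

>>> carry_out([
  {"grip": 1,"xyz": [2.2,-4,0],"angular": [0,0,0]},
  {"grip": 1,"xyz": [2.2,-4,0],"angular": [0,0,0]},
  {"grip": 1,"xyz": [1.0,-1.9,0],"angular": [0,0,0]},
  {"grip": 1,"xyz": [0,0,0],"angular": [0,0,0]},
  {"grip": 1,"xyz": [0,0,0],"angular": [0,0,0]},
])

```text
clock: 10.45
tcp_pos: [0.6193, 0.2835, 0.235]
ee_rot: [3.141, -0.0, 0.351]
force: [0.7, -0.5, -0.1]
opening: 1.0
```

```bash
python3 - <<'E'
from h import *
s=bot.read_state(); im=imaging.capture("wrist")
C=cam("wrist",s); print(s["tcp_pos"],s["ee_rot"],s["joint_positions"].round(2)); p=proj(C,[.6192,.2836,.113]); print(p)
cv2.circle(im,tuple(int(round(v)) for v in p),1,(0,0,255),-1)
cv2.imwrite("pics/w6.png",im)
x,y=190,120
cv2.imwrite("pics/w6z.png",cv2.resize(im[y:y+130,x:x+130],None,fx=4,fy=4,interpolation=2))
E
```

```text
[0.61931429 0.28351088 0.23503957] [ 3.14137615e+00 -1.52723545e-04  3.50515750e-01] [-0.07  0.46 -0.61  1.35  0.26  1.41 -1.89]
[260.03847998 186.60931666]
```

View pics/w6.png

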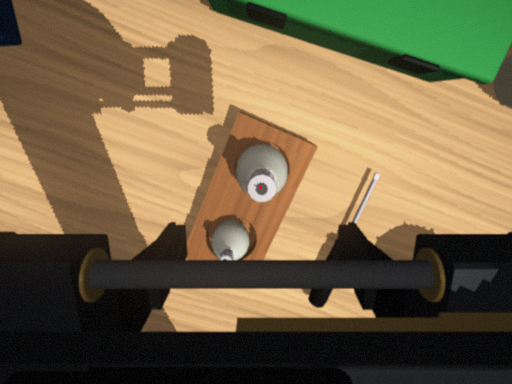

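View pics/w6z.png

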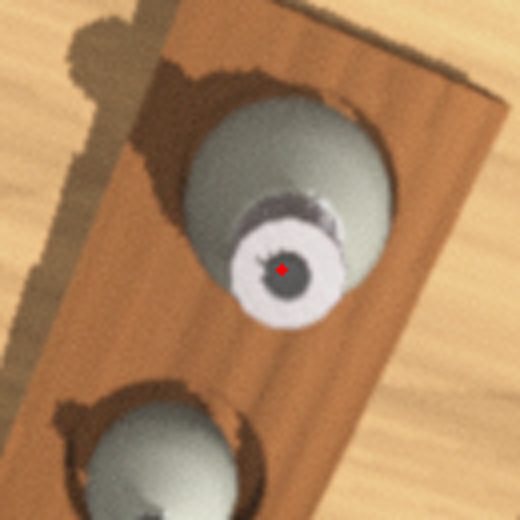

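>>> carry_out([
  {"grip": 1,"xyz": [-0.1,0.1,2],"angular": [0,0,0]},
  {"grip": 1,"xyz": [0,0,3.5],"angular": [0,0,0]},
  {"grip": 1,"xyz": [0,0,3.5],"angular": [0,0,0]},
  {"grip": 1,"xyz": [0,0,2],"angular": [0,0,0]},
  {"grip": 1,"xyz": [0,0,1],"angular": [0,0,0]},
])

```text
clock: 11.0
tcp_pos: [0.6185, 0.2793, 0.1127]
ee_rot: [3.14, 0.003, 0.347]
force: [0.2, -0.6, 0.6]
opening: 1.001
```

>>> carry_out([
  {"grip": 1,"xyz": [0,0,1],"angular": [0,0,0]},
  {"grip": 1,"xyz": [0,0,0.4],"angular": [0,0,0]},
  {"grip": 1,"xyz": [0,0,0],"angular": [0,0,0]},
  {"grip": 1,"xyz": [0,0,0],"angular": [0,0,0]},
])

```text
clock: 11.4
tcp_pos: [0.6193, 0.2824, 0.1016]
ee_rot: [-3.141, -0.001, 0.35]
force: [1.0, -0.1, 0.3]
opening: 1.004
```

```bash
python3 - <<'E'
from h import *
s=bot.read_state(); im=imaging.capture("wrist"); im2=imaging.capture("scene")
print(s["tcp_pos"],s["ee_rot"],s["force"])
cv2.imwrite("pics/w7.png",np.hstack([im[90:384,130:390],cv2.resize(im2[230:370,270:420],(315,294))]))
E
```

```text
[0.61928864 0.28237153 0.10163878] [-3.14149528e+00 -1.40871869e-03  3.49656276e-01] [ 0.97033282 -0.07088571  0.34061414]
```

View pics/w7.png

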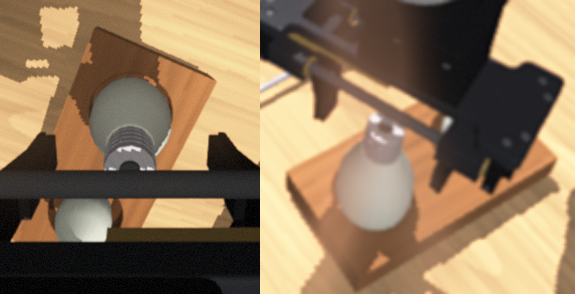

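The cap is centred between the jaws. Closing gently.

>>> carry_out([
  {"grip": 0,"xyz": [0,0,0],"angular": [0,0,0]},
  {"grip": -0.2,"xyz": [0,0,0],"angular": [0,0,0]},
  {"grip": -0.3,"xyz": [0,0,0],"angular": [0,0,0]},
  {"grip": -0.4,"xyz": [0,0,0],"angular": [0,0,0]},
  {"grip": -1,"xyz": [0,0,0],"angular": [0,0,0]},
], newtons=15)

```text
clock: 12.0
tcp_pos: [0.6188, 0.2821, 0.1006]
ee_rot: [-3.142, 0.0, 0.35]
force: [0.2, -0.1, -0.2]
opening: 0.634
```

>>> carry_out([
  {"grip": -1,"xyz": [0,0,0],"angular": [0,0,0]},
  {"grip": -1,"xyz": [0,0,0],"angular": [0,0,0]},
  {"grip": -1,"xyz": [0,0,0],"angular": [0,0,0]},
  {"grip": -1,"xyz": [0,0,0],"angular": [0,0,0]},
  {"grip": -1,"xyz": [0,0,0],"angular": [0,0,0]},
])

```text
clock: 12.5
tcp_pos: [0.6187, 0.2822, 0.1005]
ee_rot: [-3.142, 0.0, 0.35]
force: [0.2, -0.2, -0.0]
opening: 0.307
```

>>> carry_out([
  {"grip": -1,"xyz": [0,0,-0.3],"angular": [0,0,0]},
  {"grip": -1,"xyz": [0,0,-0.7],"angular": [0,0,0]},
  {"grip": -1,"xyz": [0,0,-1.5],"angular": [0,0,0]},
  {"grip": -1,"xyz": [0,0,-2.5],"angular": [0,0,0]},
  {"grip": -1,"xyz": [0,0,-2.5],"angular": [0,0,0]},
])

```text
clock: 13.0
tcp_pos: [0.6188, 0.2823, 0.1776]
ee_rot: [-3.141, -0.0, 0.35]
force: [0.5, -0.5, 0.1]
opening: 0.305
```

>>> carry_out([
  {"grip": -1,"xyz": [0,0,-2.5],"angular": [0,0,0]},
  {"grip": -1,"xyz": [0,0,-1.5],"angular": [0,0,0]},
  {"grip": -1,"xyz": [0,0,-0.5],"angular": [0,0,0]},
  {"grip": -1,"xyz": [0,0,0],"angular": [0,0,0]},
  {"grip": -1,"xyz": [0,0,0],"angular": [0,0,0]},
])

```text
clock: 13.5
tcp_pos: [0.6184, 0.2818, 0.2194]
ee_rot: [3.141, 0.002, 0.35]
force: [-0.3, -0.1, -1.5]
opening: 0.305
```

```bash
python3 - <<'E'
from h import *
s=bot.read_state(); im=imaging.capture("wrist"); im2=imaging.capture("scene")
print(s["tcp_pos"],s["ee_rot"],s["force"],s["opening"])
f=np.array([.552,-.0035,0])-s["tcp_pos"]; print(Rn.from_euler("xyz",s["ee_rot"]).inv().apply(f))
cv2.imwrite("pics/w8.png",np.hstack([im[90:384,130:390],cv2.resize(im2[180:370,250:420],(340,380))[:294]]))
E
```

```text
[0.61838359 0.28182502 0.21939118] [3.14136088e+00 1.61142239e-03 3.49776559e-01] [-0.27723506 -0.113175   -1.50704575] 0.30490130435336904
[-0.15978771  0.24524863  0.2197058 ]
```

View pics/w8.png

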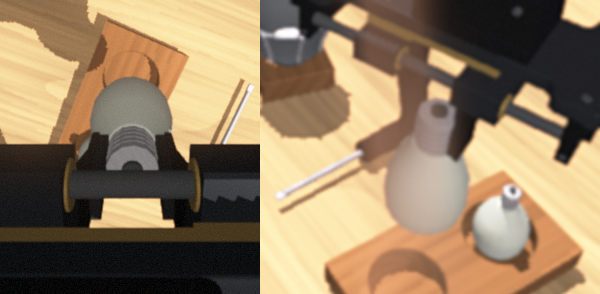

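Held upright. Travelling to the head.

>>> carry_out([
  {"grip": -1,"xyz": [-0.7,1.1,0],"angular": [0,0,0]},
  {"grip": -1,"xyz": [-1.4,2.2,0],"angular": [0,0,0]},
  {"grip": -1,"xyz": [-2,3,0],"angular": [0,0,0]},
  {"grip": -1,"xyz": [-2,3,0],"angular": [0,0,0]},
  {"grip": -1,"xyz": [-2,3,0],"angular": [0,0,0]},
])

```text
clock: 14.1
tcp_pos: [0.584, 0.1364, 0.22]
ee_rot: [3.141, 0.001, 0.349]
force: [1.0, 0.1, -0.3]
opening: 0.304
```

>>> carry_out([
  {"grip": -1,"xyz": [-2,3,0],"angular": [0,0,0]},
  {"grip": -1,"xyz": [-2,3,0],"angular": [0,0,0]},
  {"grip": -1,"xyz": [-2,3,0],"angular": [0,0,0]},
  {"grip": -1,"xyz": [-1.2,2,0],"angular": [0,0,0]},
  {"grip": -1,"xyz": [-0.7,1.2,0],"angular": [0,0,0]},
])

```text
clock: 14.6
tcp_pos: [0.5514, -0.0062, 0.2203]
ee_rot: [3.141, 0.001, 0.346]
force: [0.0, 0.5, -0.8]
opening: 0.306
```

>>> carry_out([
  {"grip": -1,"xyz": [0,0,0],"angular": [0,0,0]},
  {"grip": -1,"xyz": [0,0,0],"angular": [0,0,0]},
  {"grip": -1,"xyz": [0,0,0],"angular": [0,0,0]},
])

```text
clock: 14.9
tcp_pos: [0.5526, -0.001, 0.2205]
ee_rot: [-3.141, -0.0, 0.352]
force: [-0.0, -0.3, -0.3]
opening: 0.307
```

```bash
python3 - <<'E'
from h import *
s=bot.read_state(); im=imaging.capture("wrist"); im2=imaging.capture("scene"); im3=imaging.capture("top")
print(s["tcp_pos"],s["ee_rot"],s["force"],s["opening"])
f=np.array([.552,-.0035,0])-s["tcp_pos"]; print(Rn.from_euler("xyz",s["ee_rot"]).inv().apply(f))
cv2.imwrite("pics/w9.png",np.hstack([im[90:384,130:390],cv2.resize(im2[90:237,180:350],(340,294))]))
E
```

```text
[ 0.55256135 -0.00099318  0.22052367] [-3.14084342e+00 -2.99923758e-04  3.52108030e-01] [-0.02574145 -0.28463271 -0.31772625] 0.30683430500991693
[-0.0014576   0.00232465  0.22052157]
```

View pics/w9.png

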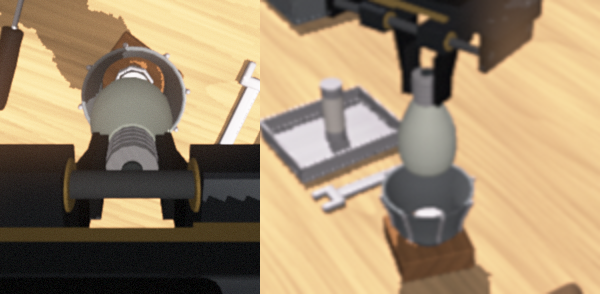

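>>> carry_out([
  {"grip": -1,"xyz": [-0.1,0.2,0.8],"angular": [0,0,0]},
  {"grip": -1,"xyz": [0,0,1.5],"angular": [0,0,0]},
  {"grip": -1,"xyz": [0,0,1.5],"angular": [0,0,0]},
  {"grip": -1,"xyz": [0,0,1],"angular": [0,0,0]},
  {"grip": -1,"xyz": [0,0,0.5],"angular": [0,0,0]},
])

```text
clock: 15.55
tcp_pos: [0.5513, -0.0051, 0.1656]
ee_rot: [-3.141, 0.002, 0.35]
force: [0.4, -0.1, -1.9]
opening: 0.301
```

>>> carry_out([
  {"grip": -1,"xyz": [0,0,0.4],"angular": [0,0,0]},
  {"grip": -1,"xyz": [0,0,0],"angular": [0,0,0]},
  {"grip": -1,"xyz": [0,0,0],"angular": [0,0,0]},
])

```text
clock: 15.85
tcp_pos: [0.5525, -0.005, 0.164]
ee_rot: [3.141, -0.001, 0.35]
force: [-0.0, 0.1, -1.2]
opening: 0.308
```

```bash
python3 - <<'E'
from h import *
s=bot.read_state(); im=imaging.capture("wrist"); im2=imaging.capture("scene")
print(s["tcp_pos"],s["ee_rot"],s["force"],s["opening"])
cv2.imwrite("pics/w10.png",np.hstack([im[90:384,130:390],cv2.resize(im2[120:240,210:320],(330,360))[:294]]))
E
```

```text
[ 0.55245252 -0.00502355  0.16395842] [ 3.14142235e+00 -6.10755324e-04  3.49759918e-01] [-0.02290644  0.14692744 -1.20184384] 0.30818169876087714
```

View pics/w10.png

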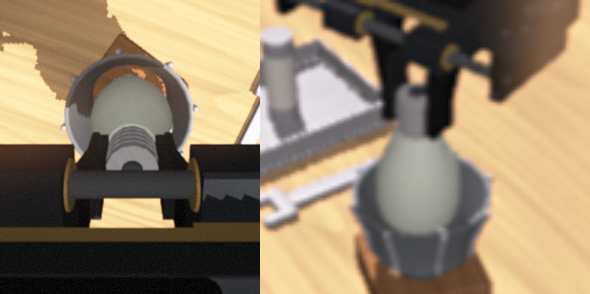

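>>> carry_out([
  {"grip": -1,"xyz": [0,-0.1,0.5],"angular": [0,0,0]},
  {"grip": -1,"xyz": [0,0,0.3],"angular": [0,0,0]},
  {"grip": -1,"xyz": [0,0,0],"angular": [0,0,0]},
  {"grip": -1,"xyz": [0,0,0],"angular": [0,0,0]},
])

```text
clock: 16.35
tcp_pos: [0.5518, -0.0041, 0.1555]
ee_rot: [-3.141, 0.0, 0.35]
force: [-0.1, 0.0, -0.5]
opening: 0.304
```

>>> carry_out([
  {"grip": -1,"xyz": [0,0,0.2],"angular": [0,0,0]},
  {"grip": -1,"xyz": [0,0,0],"angular": [0,0,0]},
  {"grip": -1,"xyz": [0,0,0],"angular": [0,0,0]},
])

```text
clock: 16.65
tcp_pos: [0.5518, -0.0041, 0.1536]
ee_rot: [-3.142, 0.0, 0.35]
force: [-0.5, 0.1, -0.8]
opening: 0.306
```

>>> carry_out([
  {"grip": -1,"xyz": [0,0,0.2],"angular": [0,0,0]},
  {"grip": -1,"xyz": [0,0,0],"angular": [0,0,0]},
  {"grip": -1,"xyz": [0,0,0],"angular": [0,0,0]},
])

```text
clock: 16.95
tcp_pos: [0.5518, -0.0041, 0.1515]
ee_rot: [-3.141, 0.0, 0.35]
force: [-0.0, -1.0, -1.0]
opening: 0.304
```

>>> carry_out([
  {"grip": -1,"xyz": [0,0,0.1],"angular": [0,0,0]},
  {"grip": -1,"xyz": [0,0,0],"angular": [0,0,0]},
  {"grip": -1,"xyz": [0,0,0],"angular": [0,0,0]},
])

```text
clock: 17.25
tcp_pos: [0.5518, -0.0042, 0.1505]
ee_rot: [-3.142, 0.0, 0.35]
force: [-0.3, 0.1, -0.9]
opening: 0.304
```

>>> carry_out([
  {"grip": -1,"xyz": [0,0,0.1],"angular": [0,0,0]},
  {"grip": -1,"xyz": [0,0,0],"angular": [0,0,0]},
  {"grip": -1,"xyz": [0,0,0],"angular": [0,0,0]},
])

```text
clock: 17.55
tcp_pos: [0.5518, -0.0041, 0.1495]
ee_rot: [-3.142, 0.0, 0.35]
force: [-0.4, 0.7, -0.9]
opening: 0.302
```

>>> carry_out([
  {"grip": -1,"xyz": [0,0,0.1],"angular": [0,0,0]},
  {"grip": -1,"xyz": [0,0,0],"angular": [0,0,0]},
  {"grip": -1,"xyz": [0,0,0],"angular": [0,0,0]},
])

```text
clock: 17.85
tcp_pos: [0.5518, -0.0041, 0.1485]
ee_rot: [-3.142, 0.0, 0.35]
force: [0.1, 0.2, -1.4]
opening: 0.305
```

>>> carry_out([
  {"grip": -1,"xyz": [0,0,0.1],"angular": [0,0,0]},
  {"grip": -1,"xyz": [0,0,0],"angular": [0,0,0]},
  {"grip": -1,"xyz": [0,0,0],"angular": [0,0,0]},
])

```text
clock: 18.15
tcp_pos: [0.5518, -0.0041, 0.1476]
ee_rot: [-3.142, 0.0, 0.35]
force: [0.7, 0.6, -0.8]
opening: 0.304
```

>>> carry_out([
  {"grip": -1,"xyz": [0,0,0.1],"angular": [0,0,0]},
  {"grip": -1,"xyz": [0,0,0],"angular": [0,0,0]},
  {"grip": -1,"xyz": [0,0,0],"angular": [0,0,0]},
])

```text
clock: 18.45
tcp_pos: [0.5518, -0.0041, 0.1465]
ee_rot: [-3.141, 0.0, 0.35]
force: [-0.4, -0.6, -1.4]
opening: 0.308
```

```bash
python3 - <<'E'
from h import *
s=bot.read_state(); im2=imaging.capture("scene")
print(s["tcp_pos"],s["ee_rot"],s["force"],s["opening"])
cv2.imwrite("pics/w11.png",cv2.resize(im2[120:240,210:320],None,fx=5,fy=5))
E
```

```text
[ 0.55179055 -0.00411906  0.14651551] [-3.14146383e+00  1.22725522e-04  3.49746488e-01] [-0.38918715 -0.56479656 -1.36318989] 0.3081165720771756
```

View pics/w11.png

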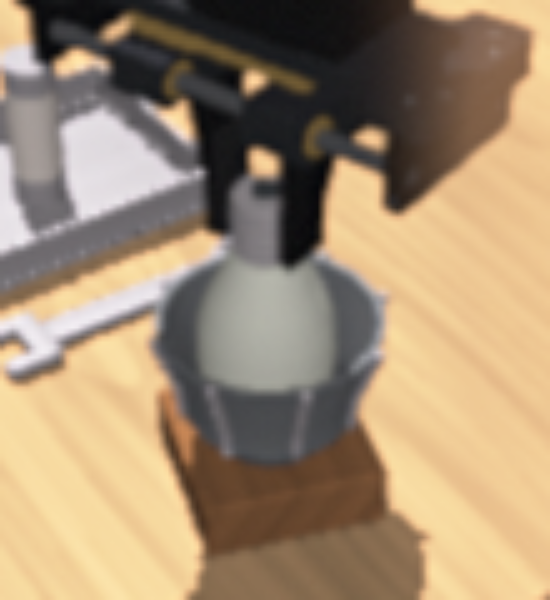

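>>> carry_out([
  {"grip": -1,"xyz": [0,0,0.1],"angular": [0,0,0]},
  {"grip": -1,"xyz": [0,0,0],"angular": [0,0,0]},
  {"grip": -1,"xyz": [0,0,0],"angular": [0,0,0]},
])

```text
clock: 18.8
tcp_pos: [0.5518, -0.0041, 0.1455]
ee_rot: [-3.142, 0.0, 0.35]
force: [0.4, -0.3, -0.3]
opening: 0.304
```

>>> carry_out([
  {"grip": -1,"xyz": [0,0,0.1],"angular": [0,0,0]},
  {"grip": -1,"xyz": [0,0,0],"angular": [0,0,0]},
  {"grip": -1,"xyz": [0,0,0],"angular": [0,0,0]},
])

```text
clock: 19.1
tcp_pos: [0.5518, -0.0041, 0.1446]
ee_rot: [-3.142, 0.0, 0.35]
force: [0.1, -0.1, -0.8]
opening: 0.302
```

>>> carry_out([
  {"grip": -1,"xyz": [0,0,0.1],"angular": [0,0,0]},
  {"grip": -1,"xyz": [0,0,0],"angular": [0,0,0]},
  {"grip": -1,"xyz": [0,0,0],"angular": [0,0,0]},
])

```text
clock: 19.4
tcp_pos: [0.5524, -0.0039, 0.1444]
ee_rot: [3.141, -0.001, 0.35]
force: [-1.2, 1.0, 5.3]
opening: 0.306
```

>>> carry_out([
  {"grip": -1,"xyz": [0,0,0.1],"angular": [0,0,0]},
  {"grip": -1,"xyz": [0,0,0],"angular": [0,0,0]},
  {"grip": -1,"xyz": [0,0,0],"angular": [0,0,0]},
])

```text
clock: 19.7
tcp_pos: [0.5528, -0.0037, 0.1443]
ee_rot: [3.141, -0.002, 0.35]
force: [-3.1, 0.7, 11.1]
opening: 0.311
```

Seat contact at 11 N. I'll back off 1 mm to unload it, look, then open gradually.

>>> carry_out([
  {"grip": -1,"xyz": [0,0,-0.1],"angular": [0,0,0]},
  {"grip": -1,"xyz": [0,0,0],"angular": [0,0,0]},
  {"grip": -1,"xyz": [0,0,0],"angular": [0,0,0]},
])

```text
clock: 20.0
tcp_pos: [0.5523, -0.0038, 0.1443]
ee_rot: [3.141, -0.001, 0.35]
force: [-1.6, 0.4, 7.1]
opening: 0.301
```

```bash
python3 - <<'E'
from h import *
s=bot.read_state(); im2=imaging.capture("scene")
print(s["tcp_pos"],s["ee_rot"],s["force"],s["opening"])
cv2.imwrite("pics/w12.png",cv2.resize(im2[120:240,210:320],None,fx=5,fy=5))
E
```

```text
[ 0.55233239 -0.00383756  0.14428274] [ 3.14136549e+00 -1.22438010e-03  3.49928511e-01] [-1.63894736  0.38420183  7.06578519] 0.3005834403493147
```

View pics/w12.png

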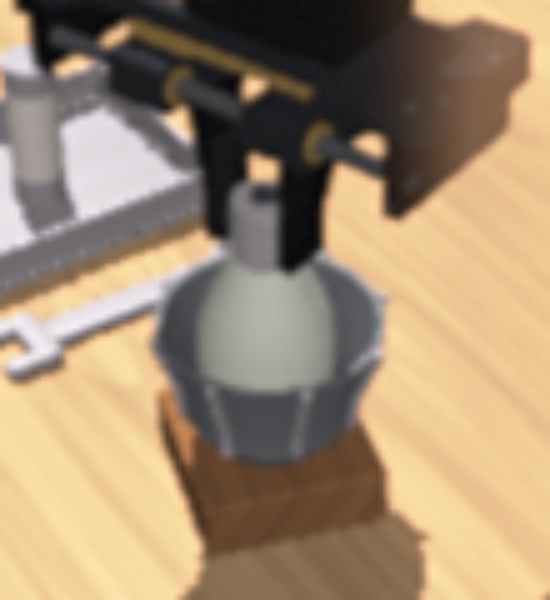

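>>> carry_out([
  {"grip": -1,"xyz": [0,0,-0.1],"angular": [0,0,0]},
  {"grip": -1,"xyz": [0,0,0],"angular": [0,0,0]},
  {"grip": -0.32,"xyz": [0,0,0],"angular": [0,0,0]},
  {"grip": -0.25,"xyz": [0,0,0],"angular": [0,0,0]},
  {"grip": -0.1,"xyz": [0,0,0],"angular": [0,0,0]},
])

```text
clock: 20.55
tcp_pos: [0.5518, -0.0042, 0.1444]
ee_rot: [-3.141, 0.0, 0.35]
force: [-0.5, -0.1, -0.2]
opening: 0.401
```

>>> carry_out([
  {"grip": 0.2,"xyz": [0,0,0],"angular": [0,0,0]},
  {"grip": 0.6,"xyz": [0,0,0],"angular": [0,0,0]},
  {"grip": 1,"xyz": [0,0,0],"angular": [0,0,0]},
  {"grip": 1,"xyz": [0,0,0],"angular": [0,0,0]},
  {"grip": 1,"xyz": [0,0,0],"angular": [0,0,0]},
])

```text
clock: 21.05
tcp_pos: [0.5518, -0.0041, 0.1446]
ee_rot: [-3.142, 0.0, 0.35]
force: [-0.4, -0.2, 0.2]
opening: 0.815
```

>>> carry_out([
  {"grip": 1,"xyz": [0,0,-1],"angular": [0,0,0]},
  {"grip": 1,"xyz": [0,0,-2],"angular": [0,0,0]},
  {"grip": 1,"xyz": [0,0,-3],"angular": [0,0,0]},
  {"grip": 1,"xyz": [0,0,-3],"angular": [0,0,0]},
  {"grip": 1,"xyz": [0,0,-2],"angular": [0,0,0]},
])

```text
clock: 21.55
tcp_pos: [0.5524, -0.0039, 0.2577]
ee_rot: [3.141, -0.003, 0.35]
force: [0.4, 0.3, 0.3]
opening: 0.996
```

>>> carry_out([
  {"grip": 1,"xyz": [-2,0,-1],"angular": [0,0,0]},
  {"grip": 1,"xyz": [-3,0,0],"angular": [0,0,0]},
  {"grip": 1,"xyz": [-2,0,0],"angular": [0,0,0]},
  {"grip": 1,"xyz": [0,0,0],"angular": [0,0,0]},
  {"grip": 1,"xyz": [0,0,0],"angular": [0,0,0]},
])

```text
clock: 22.05
tcp_pos: [0.4863, -0.0281, 0.2654]
ee_rot: [3.141, -0.001, 0.349]
force: [0.1, -0.3, 0.2]
opening: 1.001
```

```bash
python3 - <<'E'
from h import *
s=bot.read_state(); im=imaging.capture("wrist"); im2=imaging.capture("scene");im3=imaging.capture("top")
print(s["tcp_pos"],s["force"],s["opening"],s["clock"])
cv2.imwrite("pics/w13.png",np.vstack([np.hstack([cv2.resize(im2[100:240,160:320],(400,350)),cv2.resize(im3[160:260,210:380],(400,350))]),cv2.resize(im[0:190,100:420],(404,240))[:, :400].repeat(1,1) if 0 else np.hstack([cv2.resize(im[0:240],(400,240))]*2)]))
E
```

```text
[ 0.48634731 -0.02811157  0.26544755] [ 0.11833263 -0.27183281  0.16452701] 1.0006030199599265 22.05
```

View pics/w13.png

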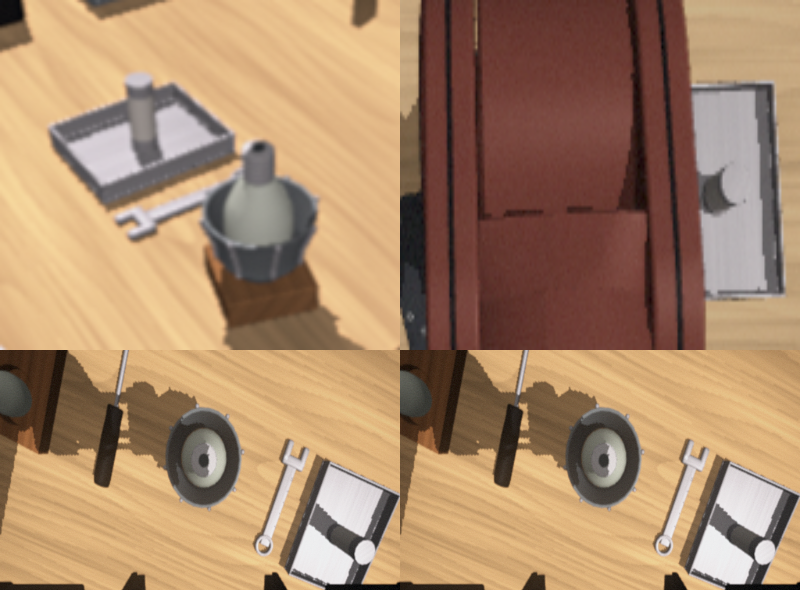

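The globe stands upright, concentric in the head, and the fuse stands in the tray. The arm is clear of both.

```bash
python3 -c "
from cell import bot
print(bot.hand_in())"
```

```text
the job is handed in; nothing more can be done
None
```

I moved the fuse to the tray first, then the bigger globe to the changer head, and handed the job in at about 22 s of the 64 s allowed.

- **Fuse:** I lifted it out of the changer head and lowered it to contact near the middle of the tin tray. I eased off the load before opening the jaws. In the last pictures it stands upright there.
- **Globe:** I gripped it by the cap and lowered it into the head in 1 mm steps until it touched the seat. Readings rose to about 11 N, and I unloaded it before letting go. In the last scene and wrist pictures it stands upright and centred, cap up, with the gripper open and clear.

**Checks that disagreed:**
- Both contacts came about 4–5 mm from the heights I worked out from the sizes given: the globe lower, the fuse higher. Both fit a seat about 4–5 mm lower than the 54 mm given. I went by the measured force instead.
- Setting the fuse down pressed it to about 25 N for a moment, because the first lowering steps went slightly past contact. That is below the limits.
- In the last top picture the arm hid the globe, so that check rests on the other two views.

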